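# Move the tea tins to the new rack in reverse order

## Robot

A 7-joint arm with a two-finger parallel gripper is mounted at the origin on the work surface. World frame = base frame: x ahead of the robot, y to its left, z up, the work surface at z = 0. Lengths are in m, angles in rad, forces in N, time in s.
With the tool pointing down it reaches from about 0.4 to 0.85 m from the base axis. Payload 4.5 kg.
Tool frame: the origin (TCP) lies midway between the tips of the shut fingers; the grasp point (between the pads) lies pinch_z behind it (pinch_z is the distance from the TCP to the grasp point, in m); z points along the fingers, y is the direction in which the jaws open and shut (so a half turn about z gives the same grasp; the last joint's range is limited). The gripper opens to 85 mm and grips with 20 to 120 N. Pads are 22 mm wide; open, the fingers measure 114 mm over their backs; the gripper's body (76 mm by 85 mm) begins 54 mm behind the grasp point. The pads swing forward as they close: fully open they stand 13 mm farther back than shut.
Start: joints at [-1.305, 0.689, -0.195, 1.565, 0.157, 0.902, -0.215], TCP at [0.144, 0.608, 0.231] pointing down, gripper open.
Joint ranges: [-3.01, 3.01], [-0.46, 2.08], [-1.47, 1.51], [0.13, 2.56], [-1, 4.14], [0.04, 2.09], [-2.66, 2.66]. Speed limits (rad/s): [2.57, 2.57, 3.14, 3.14, 3.14, 3.14, 3.14].

## Interface

Orientations are given as a unit quaternion [w, x, y, z].
In Python, from bench import * gives the robot as it stands.
- The arm moves only by the tool send_rows, never from a script. Its argument "rows" is a list of rows, each a list of 4 numbers: the shift along the tool's x, y, z in mm, then the turn about the tool's z in degrees. A call has 1 to 10 rows; each row is the pose to reach, as a shift and turn from the pose commanded when the call began, along the tool's axes at that moment; what a row does not reach only later rows make up. A row lasts 1/8 s, in which the tool goes at most 62.5 mm and 10.7 degrees, less where a joint would pass 70% of its speed; a pose out of reach is approached as far as the arm can. A call with a gripper value outside its range is refused whole. "fingers" is the closure, from -1 (fully open) to 1 (shut), set as the call begins (left out, the last holds). The fingers move at their own pace and stop on an object; "squeeze" is the grip in N (left out, the last holds). Time passes only in rows, so rows that repeat a pose let the fingers close. It gives the time, the measured TCP pose, the force and the opening at its end, in the units of the state.
- get_obs(): the state, without advancing time (a new reading comes with each control period).
- get_image(name): name is "scene" or "top" or "wrist"; returns (picture, depth): 384x512x3 uint8, blue, green, red; 384x512 float32, m along the optical axis (not along the pixel's ray), 0 where there is no reading.
- camera_info(name): a dict with "fx", "fy", "cx", "cy" (pixels), "T" (4x4, takes a point from camera to world coordinates). Camera axes: x right, y up, looking along -z (the intrinsics and any distortion apply to the point x, -y, -z); pixel columns grow to the right and rows downward; lengths in m; the calibration is good to about 2 mm. A picture is of the moment at which its call begins: read the wrist's pose just before it. camera_info takes no time and is no camera call; for the wrist camera it gives the pose at the moment of the call.
- hand_in(): hands the job in, once; it reports no verdict.
The state is a dict: "time_s": time; "joint_pos": joint angles; "joint_velocities": joint speeds; "tau": joint torques, N m; "tcp_pos": TCP position; "orientation": TCP orientation; "wrist_force": force on the tool from outside, world axes, zero at the start; "wrist_torque": the same for the moment, N m; "width": opening from 0.0 (shut) to 1.0 (fully open).
Only numpy, scipy, OpenCV 4.12 (cv2) and the standard library are available. Lean on these libraries where they do the work, as an engineer would, in place of code of your own. Each camera call takes 0.05 s, during which the arm holds its last target. There are 200 camera calls.

## Task

Move the four coloured tea tins from the bamboo rack to the black rack in reverse order: the tin that now stands leftmost goes into the rightmost bay, the second from the left into the second from the right, and so on. Keep every tin upright and leave each standing flat in its own bay, let go and at rest.

Things in the scene. Friction and masses are not known exactly. Their poses are not given: they have to be found in the camera images.
- tin_red_center (a point): red tea tin: upright cylinder 46 mm in diameter, 76 mm tall, about 0.12 kg, red lid and sides with a pale paper band. The point is its centre, half-way up (38 mm above its underside); z is up when it stands.
- tin_yellow_center (a point): yellow tea tin: upright cylinder 46 mm in diameter, 76 mm tall, about 0.12 kg, yellow lid and sides with a pale paper band. The point is its centre, half-way up (38 mm above its underside); z is up when it stands.
- tin_green_center (a point): green tea tin: upright cylinder 46 mm in diameter, 76 mm tall, about 0.12 kg, green lid and sides with a pale paper band. The point is its centre, half-way up (38 mm above its underside); z is up when it stands.
- tin_blue_center (a point): blue tea tin: upright cylinder 46 mm in diameter, 76 mm tall, about 0.12 kg, blue lid and sides with a pale paper band. The point is its centre, half-way up (38 mm above its underside); z is up when it stands.
- tag_red: red label block, fixed, 12 x 34 x 14 mm (x, y, z), at the outer +x long side of the old rack, beside the bay in which the red tin starts (41 mm in the rack's +x direction from that bay's centre). It stays there, so it records the starting order. Origin at the centre of its underside, on the ledge.
- tag_yellow: yellow label block, fixed, 12 x 34 x 14 mm (x, y, z), at the outer +x long side of the old rack, beside the bay in which the yellow tin starts (41 mm in the rack's +x direction from that bay's centre). It stays there, so it records the starting order. Origin at the centre of its underside, on the ledge.
- tag_green: green label block, fixed, 12 x 34 x 14 mm (x, y, z), at the outer +x long side of the old rack, beside the bay in which the green tin starts (41 mm in the rack's +x direction from that bay's centre). It stays there, so it records the starting order. Origin at the centre of its underside, on the ledge.
- tag_blue: blue label block, fixed, 12 x 34 x 14 mm (x, y, z), at the outer +x long side of the old rack, beside the bay in which the blue tin starts (41 mm in the rack's +x direction from that bay's centre). It stays there, so it records the starting order. Origin at the centre of its underside, on the ledge.
- old_rack: Old rack, pale bamboo, fixed; one tin starts in each bay (20 mm gaps between tins: finger room on their x sides only). 70 x 268 x 16 mm (x, y, z); floor and walls 4 mm thick. Origin: centre of its underside, on the ledge; y along the row, towards the robot's left. Four open bays, 62 x 62 mm inside, centres at x = 0, y = +99, +33, -33, -99 mm.
- new_rack: New rack, black, fixed, empty, nearer or farther than the old one and within 0.3 rad of parallel. A tin standing in it has its centre 42 mm above the ledge. 70 x 268 x 16 mm (x, y, z); floor and walls 4 mm thick. Origin: centre of its underside, on the ledge; y along the row, towards the robot's left. Four open bays, 62 x 62 mm inside, centres at x = 0, y = +99, +33, -33, -99 mm.
Not all that is in view belongs to the job. Of the things shaped like the tag_yellow, the yellow one is meant.

How it is judged:
By the outcome, as a careful person would: the job done as asked, in the order asked, and still so for the second after the job is handed in, with the robot touching nothing.
It also fails if it takes over 106 s, if anything falls off the work surface, if the arm or the gripper's body presses on something with over 40 N, if the wrist force passes 120 N, or if a joint passes its speed limit or range.

## Working session

There is one attempt and no reset: what is moved stays moved. The work goes in short steps, Python scripts to look and compute and a tool call to move; the robot and the scene stay as the last step left them, time stands still between calls to the robot, and variables do not carry over. Pictures are saved under pics/ and viewed, about 12 in all and at most 16, crops included, and the job is handed in when it is done.

Besides the shell and the picture viewer there is one more tool, called in YAML: its name, and indented under it one key for each argument. send_rows: Moves the arm, as the interface text tells. Its arguments: {"type":"object","properties":{"rows":{"type":"array","items":{"type":"array","items":{"type":"number"}}},"fingers":{"type":"number"},"squeeze":{"type":"number"}},"required":["rows"]}

```bash
ls; mkdir -p pics
python3 - <<'E'
from bench import *
import cv2, numpy as np
print(get_obs())
for n in ("scene","top"):
    p,d=get_image(n); cv2.imwrite(f"pics/{n}0.png",p); np.save(f"pics/{n}0.npy",d)
    i=camera_info(n); print(n,{k:(np.round(v,4) if k=="T" else v) for k,v in i.items()}, (d>0).mean())
a=cv2.imread("pics/scene0.png");b=cv2.imread("pics/top0.png")
E
```

```text
pics
{'time_s': 0.0, 'joint_pos': array([-1.30519559,  0.68997121, -0.1944995 ,  1.56639635,  0.15726895,
        0.90250621, -0.21508372]), 'joint_velocities': array([-2.38678035e-04, -1.26916720e-03,  8.38547795e-04, -2.25743375e-04,
       -1.53146196e-04, -1.31203184e-03, -2.63777231e-05]), 'tau': array([-3.58278367e-04, -5.39604342e+01, -1.26684923e+00, -1.58543479e+01,
        9.13156313e-03,  9.10157250e-03,  1.73719940e-05]), 'tcp_pos': array([0.14347736, 0.60761041, 0.23047772]), 'orientation': array([-4.59341156e-05,  1.15602930e-01,  9.93295055e-01, -9.45572191e-04]), 'wrist_force': array([ 0.76786561, -0.08782358, -0.13478892]), 'wrist_torque': array([ 0.02148072,  0.04292187, -0.02049263]), 'width': 0.9975252182398708}
scene {'fx': 440.7207514720423, 'fy': 440.7207514720423, 'cx': 253.2221679710144, 'cy': 190.43606751329915, 'T': array([[ 5.326e-01, -7.176e-01,  4.488e-01,  9.143e-01],
       [ 8.464e-01,  4.521e-01, -2.816e-01, -2.065e-01],
       [-8.000e-04,  5.298e-01,  8.481e-01,  6.837e-01],
       [ 0.000e+00,  0.000e+00,  0.000e+00,  1.000e+00]])} 0.9959513346354166
top {'fx': 371.2528766514547, 'fy': 371.2528766514547, 'cx': 250.53964452282707, 'cy': 188.49435541185485, 'T': array([[ 0.027 ,  0.9828, -0.1826,  0.4916],
       [-0.9995,  0.0297,  0.0121, -0.0243],
       [ 0.0173,  0.1822,  0.9831,  0.7149],
       [ 0.    ,  0.    ,  0.    ,  1.    ]])} 0.9961751302083334
```

View pics/scene0.png

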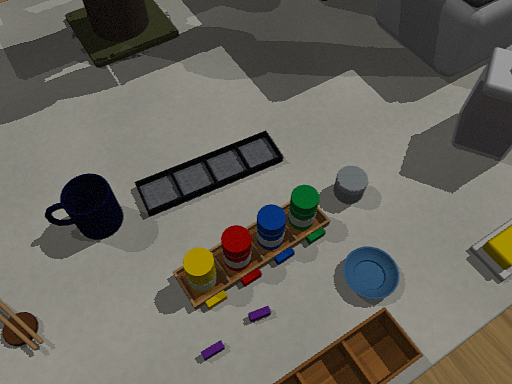

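View pics/top0.png

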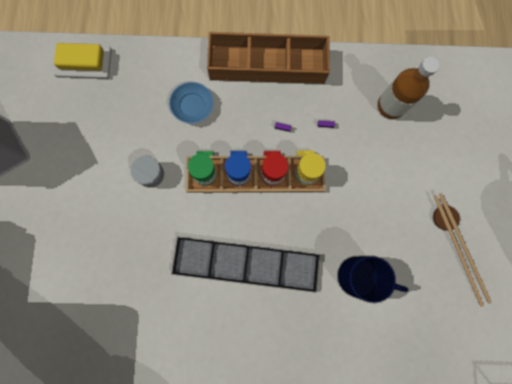

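Seen in the top view (image left = +y, robot's left): green (202,167), blue (238,167), red (275,167) and yellow (311,167) in the bamboo rack. The black rack is nearer, around (247,264). The purple blocks, box, bowl, cup and the rest are clutter.

```bash
cat > h.py <<'E'
import cv2, numpy as np
from bench import *
def world(n,d,info=None):
    i=info or camera_info(n); v,u=np.mgrid[:d.shape[0],:d.shape[1]]
    P=np.stack([(u-i["cx"])/i["fx"]*d,-(v-i["cy"])/i["fy"]*d,-d],-1)
    W=P@i["T"][:3,:3].T+i["T"][:3,3]; W[d==0]=np.nan; return W
R={"red":[(0,6),(174,180)],"yellow":[(22,33)],"green":[(50,85)],"blue":[(100,118)]}
def mask(p,c):
    h=cv2.cvtColor(p,cv2.COLOR_BGR2HSV); m=(h[...,1]>140)&(h[...,2]>60)
    return m&np.any([(h[...,0]>=a)&(h[...,0]<=b) for a,b in R[c]],0)
E
python3 - <<'E'
from h import *
import bench
print([ (k,getattr(bench,k)) for k in dir(bench) if 'pinch' in k.lower()], [k for k in dir(bench) if k[0]!='_'])
for n in("top","scene"):
    p=cv2.imread(f"pics/{n}0.png"); W=world(n,np.load(f"pics/{n}0.npy")); x,y,z=np.moveaxis(W,-1,0)
    roi=(x>.3)&(x<.75)&(abs(y)<.35)
    print(n,"table z",np.nanmedian(z[roi]))
    for c in R:
        m=mask(p,c)&roi&(z>.05); zt=np.nanpercentile(z[m],90); l=m&(z>zt-.006)
        (cx,cy),r=cv2.minEnclosingCircle((W[l][:,:2]*1000).astype(np.float32))
        t=mask(p,c)&roi&(z<.022)&(z>.008)
        nt,lab,st,ce=cv2.connectedComponentsWithStats(t.astype(np.uint8))
        k=1+st[1:,4].argmax() if nt>1 else 0
        print(c,"lid z",zt.round(4),"mean",(W[l][:,:2].mean(0)*1000).round(1),"circ",round(cx,1),round(cy,1),round(r,1),l.sum(),"tag",st[k,4],(W[lab==k].mean(0)*1000).round(1))
    h=cv2.cvtColor(p,cv2.COLOR_BGR2HSV)
    for nm,m in(("black",(h[...,2]<45)&roi&(z>.007)&(z<.03)&(x<.55)),("bamboo",(h[...,1]>80)&(h[...,0]>5)&(h[...,0]<22)&roi&(z>.011)&(z<.03)&(x>.4))):
        nt,lab,st,ce=cv2.connectedComponentsWithStats(cv2.morphologyEx(m.astype(np.uint8),cv2.MORPH_CLOSE,np.ones((3,3))))
        k=1+st[1:,4].argmax(); s=(lab==k)&m
        zt=np.nanpercentile(z[s],80); s&=z>zt-.006
        r=cv2.minAreaRect((W[s][:,:2]*1000).astype(np.float32)); print(nm,st[k],"z",zt.round(4),r)
E
```

```text
[('pinch_z', 0.0187)] ['Unreachable', 'camera_info', 'get_image', 'get_obs', 'hand_in', 'pinch_z']
top table z -0.000501711427213225
red lid z 0.0806 mean [652.8 -73.7] circ 653.4 -73.7 23.1 515 tag 47 [695.4 -69.7  13.3]
yellow lid z 0.0806 mean [ 655.  -139.2] circ 655.2 -139.7 23.2 510 tag 60 [ 696.6 -134.3   13.3]
green lid z 0.0804 mean [647.4  57. ] circ 648.2 57.9 22.6 476 tag 32 [690.2  55.8  13. ]
blue lid z 0.0805 mean [650.2  -8.2] circ 651.0 -8.8 22.9 496 tag 19 [693.3 -13.6  13.1]
black [361 259  20  38 201] z 0.0248 ((460.138671875, -260.5576171875), (25.269390106201172, 66.70721435546875), 83.59356689453125)
bamboo [187 155 138  37 724] z 0.0157 ((653.0419311523438, -41.94287109375), (72.18839263916016, 265.5994873046875), 2.082185745239258)
scene table z 0.0019405345451151135
red lid z 0.0827 mean [654.  -74.4] circ 653.4 -73.8 23.0 637 tag 147 [694.2 -73.3  15.2]
yellow lid z 0.0827 mean [ 656.5 -140.1] circ 656.0 -139.8 22.9 709 tag 169 [ 696.5 -139.1   15.2]
green lid z 0.0826 mean [649.3  57.1] circ 648.7 57.7 22.7 520 tag 113 [689.8  58.9  15.3]
blue lid z 0.0825 mean [651.7  -8.7] circ 651.1 -7.7 23.0 575 tag 135 [691.9  -7.4  15. ]
black [ 135  131  148   85 1881] z 0.0176 ((479.8157958984375, -27.771469116210938), (266.7573547363281, 73.5325927734375), 84.34036254882812)
bamboo [173 207 157 101 980] z 0.018 ((652.5840454101562, -41.238494873046875), (70.46170806884766, 267.69256591796875), 1.9182034730911255)
```

```bash
cat >> h.py <<'E'
def to(x,y,yaw,z,o=None):
    "shift (mm) and turn (deg) in present tool axes to TCP x,y,z (mm); tool y at angle yaw (deg)"
    from scipy.spatial.transform import Rotation as Ro
    o=o or get_obs(); q=o["orientation"]; M=Ro.from_quat([q[1],q[2],q[3],q[0]]).as_matrix()
    s=M.T@(np.array([x,y,z])-o["tcp_pos"]*1000); a=np.degrees(np.arctan2(M[1,1],M[0,1]))
    return np.round(s,1),round(-((yaw-a+180)%360-180),1)
E
python3 - <<'E'
from h import *
for n in("top","scene"):
    p=cv2.imread(f"pics/{n}0.png"); W=world(n,np.load(f"pics/{n}0.npy")); x,y,z=np.moveaxis(W,-1,0); h=cv2.cvtColor(p,cv2.COLOR_BGR2HSV)
    s=(h[...,2]<45)&(x>.4)&(x<.56)&(y>-.182)&(y<.15)&(z>.011)&(z<.025)
    print(n,s.sum(),cv2.minAreaRect((W[s][:,:2]*1000).astype(np.float32)))
    # rack floors
    f=(h[...,2]>=60)&(h[...,1]<60)&(x>.43)&(x<.53)&(y>-.17)&(y<.12)&(z>-.004)&(z<.010)
    nt,lab,st,ce=cv2.connectedComponentsWithStats(f.astype(np.uint8))
    for k in range(1,nt):
        if 200<st[k,4]<2500:
            print(" floor",st[k,4],[round(float(v),1) for v in np.ravel(cv2.minAreaRect((W[lab==k][:,:2]*1000).astype(np.float32))[0])])
    m=(x>.38)&(x<.62)&(y<-.17)&(y>-.35)&(z>.02); print(" mug z",np.nanpercentile(z[m],98),"y max",np.nanpercentile(y[m],99), "x",np.nanpercentile(x[m],[2,98]))
    m=(x>.25)&(x<.75)&(abs(y)<.35)&(z>.09); print(" tall",m.sum(),np.nanmax(z[m]),np.nanpercentile(W[m],[1,99],axis=0).round(3))
print(to(648.5,57.8,2.2,200))
E
```

```text
top 428 ((480.0427551269531, -28.131729125976562), (263.75555419921875, 65.19522857666016), 84.576171875)
 floor 1018 [489.6, 70.3]
 floor 1029 [483.1, 4.2]
 floor 1033 [476.8, -61.5]
 floor 1035 [470.7, -127.2]
 mug z 0.08889173790736002 y max -0.1990178156457744 x [0.42716587 0.49908029]
 tall 3 0.09115399215592446 [[ 0.428 -0.253  0.09 ]
 [ 0.494 -0.202  0.091]]
scene 1340 ((479.8157958984375, -27.771469116210938), (266.7573547363281, 73.5325927734375), 84.34036254882812)
 floor 1735 [480.0, -25.0]
 floor 562 [485.6, 69.2]
 floor 625 [479.2, 3.6]
 floor 683 [473.2, -62.4]
 floor 725 [466.6, -128.1]
 mug z 0.09056599959308176 y max -0.20028911372236385 x [0.42668541 0.50126154]
 tall 128 0.09225061418281344 [[ 0.425 -0.274  0.09 ]
 [ 0.501 -0.2    0.092]]
(array([-617.8, -419.2,   31.3]), np.float64(74.5))
```

send_rows:
  rows:
    - [-60, -40, 0, 8]
    - [-120, -80, 0, 16]
    - [-180, -120, 0, 24]
    - [-240, -160, 0, 32]
    - [-290, -200, 0, 40]
    - [-340, -235, 0, 48]
    - [-390, -270, 0, 56]
    - [-440, -305, 0, 64]
    - [-490, -335, 0, 72]
    - [-530, -360, 0, 74.5]
  fingers: -1

```text
time_s: 1.35
tcp_pos: [0.5664, 0.1461, 0.231]
orientation: [-0.0, 0.694, 0.72, -0.0]
wrist_force: [1.3, 0.7, -0.7]
width: 1.005
```

```bash
python3 -c "
from h import *
print(to(648.5,57.8,2.2,200),get_obs()['joint_pos'].round(2))"
```

```text
(array([-91.3,  78.8,  31. ]), np.float64(-0.1)) [-0.4   0.64  0.11  1.7  -0.09  0.81 -0.21]
```

send_rows:
  rows:
    - [-45, 40, 10, 0]
    - [-91.3, 78.8, 31, 0]
    - [-91.3, 78.8, 60, 0]
    - [-91.3, 78.8, 85, 0]
    - [-91.3, 78.8, 85, 0]
    - [-91.3, 78.8, 85, 0]

```text
time_s: 2.1
tcp_pos: [0.6483, 0.0596, 0.1471]
orientation: [0.0, 0.693, 0.721, 0.0]
wrist_force: [0.0, 0.3, -0.1]
width: 1.0
```

```bash
python3 -c "
from h import *
p,d=get_image('wrist');cv2.imwrite('pics/w1.png',p)
print(to(648.5,57.8,2.2,34),get_obs()['joint_pos'].round(2))"
```

```text
(array([ -1.8,  -0.5, 113.5]), np.float64(0.0)) [-0.21  0.82  0.09  1.57 -0.09  0.75 -0.04]
```

View pics/w1.png

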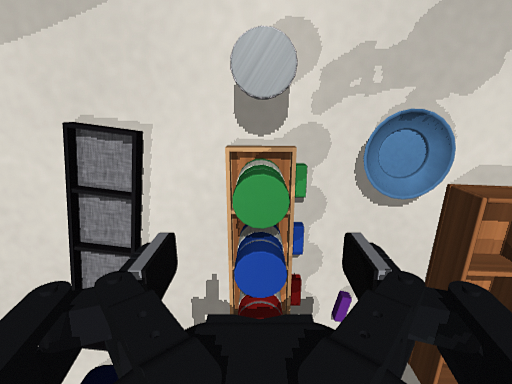

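The wrist view has the green tin at (261,197), centred between the fingers at about (160,255) and (365,255). The jaw axis lies along the rack's x, so I can descend.

send_rows:
  rows:
    - [-1, 0, 30, 0]
    - [-1.5, -0.5, 60, 0]
    - [-1.5, -0.5, 85, 0]
    - [-1.5, -0.5, 100, 0]
    - [-1.5, -0.5, 113, 0]
    - [-1.5, -0.5, 113, 0]

```text
time_s: 2.9
tcp_pos: [0.6472, 0.0579, 0.033]
orientation: [-0.0, 0.693, 0.721, -0.0]
wrist_force: [-1.1, 0.8, -0.1]
width: 0.996
```

send_rows:
  rows:
    - [0, 0, 0, 0]
    - [0, 0, 0, 0]
    - [0, 0, 0, 0]
    - [0, 0, 0, 0]
    - [0, 0, 0, 0]
    - [0, 0, 0, 0]
  fingers: 1
  squeeze: 40

```text
time_s: 3.65
tcp_pos: [0.6482, 0.0579, 0.0343]
orientation: [0.001, 0.693, 0.721, 0.001]
wrist_force: [-1.0, 0.2, 5.7]
width: 0.529
```

```bash
python3 -c "
from h import *
o=get_obs();print(o['tcp_pos'],o['width'],o['wrist_force'],to(470.6,-126.6,-5.5,147))"
```

```text
[0.64821301 0.05789228 0.0342646 ] 0.5292538574232749 [-0.95593255  0.23369226  5.74208052] (array([-177.5, -184.4, -113.1]), np.float64(7.7))
```

send_rows:
  rows:
    - [0, 0, -10, 0]
    - [0, 0, -30, 0]
    - [0, 0, -55, 0]
    - [0, 0, -80, 0]
    - [0, 0, -100, 0]
    - [0, 0, -110, 0]
    - [-10, -10, -113, 0]
    - [-30, -31, -113, 1]
    - [-55, -57, -113, 2]
    - [-80, -83, -113, 3]

```text
time_s: 4.9
tcp_pos: [0.5652, -0.027, 0.1457]
orientation: [-0.001, 0.712, 0.702, -0.001]
wrist_force: [-1.2, -0.9, -1.2]
width: 0.53
```

send_rows:
  rows:
    - [-25, -26, 0, 1]
    - [-50, -52, 0, 2]
    - [-72, -75, 0, 3]
    - [-88, -92, 0, 4]
    - [-96, -100, 0, 4.7]
    - [-97, -101, 0, 4.7]
    - [-97, -101, 0, 4.7]
    - [-97, -101, 0, 4.7]

```text
time_s: 5.9
tcp_pos: [0.466, -0.1201, 0.1462]
orientation: [0.0, 0.74, 0.673, 0.0]
wrist_force: [0.6, 0.4, 0.0]
width: 0.526
```

```bash
python3 -c "
from h import *
print(to(470.6,-126.6,-5.5,35),get_obs()['width'],get_obs()['wrist_force'])
p,d=get_image('scene');cv2.imwrite('pics/s2.png',p)"
```

```text
(array([ -6.1,   5.1, 111.2]), np.float64(0.1)) 0.5257026558707355 [0.63077627 0.39591965 0.04465287]
```

View pics/s2.png

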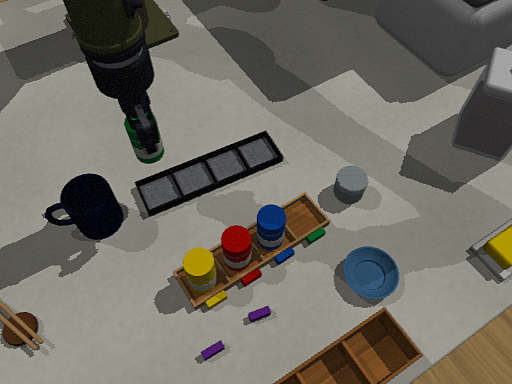

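The green tin is held upright at (148,140) over the right bay; the height shifts where it appears. Lowering it now.

send_rows:
  rows:
    - [-6, 5, 20, 0]
    - [-6, 5, 45, 0]
    - [-6, 5, 70, 0]
    - [-6, 5, 90, 0]
    - [-6, 5, 102, 0]
    - [-6, 5, 107, 0]
    - [-6, 5, 110, 0]
    - [-6, 5, 111.5, 0]
    - [-6, 5, 111.5, 0]

```text
time_s: 7.08
tcp_pos: [0.4699, -0.1274, 0.0351]
orientation: [0.0, 0.74, 0.673, 0.0]
wrist_force: [0.9, 0.2, -0.2]
width: 0.529
```

```bash
python3 -c "
from h import *
print(to(470.6,-126.6,-5.5,34),get_obs()['width'],get_obs()['wrist_force'])"
```

```text
(array([0.9, 0.6, 1.1]), np.float64(0.0)) 0.5290017919275455 [ 0.94334269  0.21268815 -0.15632254]
```

send_rows:
  rows:
    - [1, 0.5, 1, 0]
    - [1, 0.5, 1, 0]

```text
time_s: 7.32
tcp_pos: [0.4703, -0.1267, 0.0342]
orientation: [0.0, 0.74, 0.672, 0.0]
wrist_force: [-0.2, -0.5, 3.8]
width: 0.528
```

send_rows:
  rows:
    - [0, 0, 0, 0]
    - [0, 0, 0, 0]
    - [0, 0, 0, 0]
    - [0, 0, 0, 0]
    - [0, 0, -10, 0]
    - [0, 0, -35, 0]
    - [0, 0, -60, 0]
    - [0, 0, -90, 0]
    - [0, 0, -113, 0]
  fingers: -1

```text
time_s: 8.45
tcp_pos: [0.4703, -0.1265, 0.1486]
orientation: [0.0, 0.74, 0.672, 0.0]
wrist_force: [0.3, 1.1, -0.4]
width: 0.999
```

```bash
python3 -c "
from h import *
print(to(651,-8,2.2,34),to(651,-8,2.2,147)[0],get_obs()['width'],get_obs()['wrist_force'])"
```

```text
(array([135.2, 168.4, 114.8]), np.float64(-7.7)) [135.2 168.5   1.8] 0.9990868948453876 [ 0.26376556  1.07958567 -0.3574317 ]
```

send_rows:
  rows:
    - [34, 42, 0, -2]
    - [68, 84, 0, -4]
    - [102, 126, 0, -6]
    - [125, 155, 0, -7.7]
    - [135, 168, 0, -7.7]
    - [135, 168, 0, -7.7]
    - [135, 168, 0, -7.7]

```text
time_s: 9.32
tcp_pos: [0.6492, -0.0092, 0.1469]
orientation: [-0.0, 0.694, 0.72, -0.001]
wrist_force: [0.1, -1.3, -0.2]
width: 1.0
```

```bash
python3 -c "
from h import *
print(to(651,-8,2.2,33.5))
p,d=get_image('scene');cv2.imwrite('pics/s3.png',p)"
```

```text
(array([  1.2,   2. , 113.4]), np.float64(-0.0))
```

View pics/s3.png

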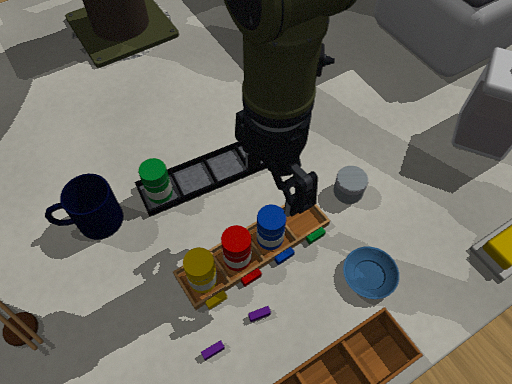

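Green stands upright in the rightmost black bay, around (155,180), and the gripper is over blue. Next, blue.

send_rows:
  rows:
    - [1, 2, 30, 0]
    - [1, 2, 60, 0]
    - [1, 2, 85, 0]
    - [1, 2, 100, 0]
    - [1, 2, 113, 0]
    - [1, 2, 113, 0]

```text
time_s: 10.12
tcp_pos: [0.6518, -0.0072, 0.0333]
orientation: [-0.0, 0.693, 0.721, -0.0]
wrist_force: [0.2, -0.0, -0.0]
width: 0.998
```

send_rows:
  rows:
    - [0, 0, 0, 0]
    - [0, 0, 0, 0]
    - [0, 0, 0, 0]
    - [0, 0, 0, 0]
    - [0, 0, 0, 0]
    - [0, 0, 0, 0]
  fingers: 1

```text
time_s: 10.88
tcp_pos: [0.6529, -0.007, 0.0347]
orientation: [0.0, 0.693, 0.721, 0.001]
wrist_force: [-1.6, 0.2, 6.2]
width: 0.529
```

```bash
python3 -c "
from h import *
o=get_obs();print(o['tcp_pos'],o['width'],o['wrist_force'],to(476.9,-60.9,-5.5,147))"
```

```text
[ 0.65291067 -0.00702216  0.0347358 ] 0.5292193926906453 [-1.61736397  0.20220659  6.15677557] (array([ -47. , -177.8, -112.5]), np.float64(7.7))
```

send_rows:
  rows:
    - [0, 0, -10, 0]
    - [0, 0, -30, 0]
    - [0, 0, -55, 0]
    - [0, 0, -80, 0]
    - [0, 0, -100, 0]
    - [0, 0, -110, 0]
    - [-2, -10, -113, 0]
    - [-8, -30, -113, 1]
    - [-15, -56, -113, 2]
    - [-22, -83, -113, 3]

```text
time_s: 12.12
tcp_pos: [0.568, -0.0327, 0.1461]
orientation: [-0.001, 0.712, 0.702, -0.001]
wrist_force: [0.6, -0.6, -0.6]
width: 0.53
```

send_rows:
  rows:
    - [-7, -26, 0, 1]
    - [-14, -52, 0, 2]
    - [-19, -74, 0, 3]
    - [-23, -88, 0, 4]
    - [-25, -95, 0, 4.7]
    - [-25, -95, 0, 4.7]
    - [-25, -95, 0, 4.7]
    - [-25, -95, 0, 4.7]

```text
time_s: 13.12
tcp_pos: [0.4756, -0.0557, 0.1467]
orientation: [0.0, 0.74, 0.673, 0.0]
wrist_force: [-0.3, 0.3, -1.0]
width: 0.528
```

```bash
python3 -c "
from h import *
print(to(476.9,-60.9,-5.5,34.5),get_obs()['width'],get_obs()['wrist_force'])"
```

```text
(array([ -5.1,   1.8, 112.2]), np.float64(0.1)) 0.5283032957807752 [-0.26363299  0.34225602 -0.9860401 ]
```

send_rows:
  rows:
    - [-5, 2, 0, 0]
    - [-5, 2, 25, 0]
    - [-5, 2, 50, 0]
    - [-5, 2, 75, 0]
    - [-5, 2, 95, 0]
    - [-5, 2, 106, 0]
    - [-5, 2, 110, 0]
    - [-5, 2, 112, 0]
    - [-5, 2, 112.5, 0]
    - [-5, 2, 112.5, 0]

```text
time_s: 14.38
tcp_pos: [0.4767, -0.0611, 0.0347]
orientation: [0.0, 0.74, 0.673, 0.0]
wrist_force: [0.0, -0.3, -1.3]
width: 0.531
```

send_rows:
  rows:
    - [0, 0, 0, 0]
    - [0, 0, 0, 0]
    - [0, 0, 0, 0]
    - [0, 0, 0, 0]
    - [0, 0, -10, 0]
    - [0, 0, -35, 0]
    - [0, 0, -60, 0]
    - [0, 0, -90, 0]
    - [0, 0, -113, 0]
    - [0, 0, -113, 0]
  fingers: -1

```text
time_s: 15.62
tcp_pos: [0.4775, -0.0612, 0.1491]
orientation: [0.001, 0.74, 0.672, 0.001]
wrist_force: [-0.8, -0.1, -0.0]
width: 1.002
```

```bash
python3 -c "
from h import *
print(to(653.3,-73.8,2.2,147),get_obs()['width'],get_obs()['wrist_force'])"
```

```text
(array([  4.3, 176.2,   2.8]), np.float64(-7.7)) 1.0019145353940955 [-0.80357352 -0.05712447 -0.02659157]
```

send_rows:
  rows:
    - [1, 45, 1, -2]
    - [2, 90, 2, -4]
    - [3, 130, 2, -6]
    - [4, 160, 2, -7.7]
    - [4, 176, 2, -7.7]
    - [4, 176, 2, -7.7]
    - [4, 176, 2, -7.7]

```text
time_s: 16.5
tcp_pos: [0.6505, -0.0739, 0.1445]
orientation: [-0.001, 0.693, 0.721, -0.001]
wrist_force: [0.2, 0.1, -0.3]
width: 1.001
```

```bash
python3 -c "
from h import *
print(to(653.3,-73.8,2.2,33.5))
p,d=get_image('top');cv2.imwrite('pics/t4.png',p)"
```

```text
(array([-1.00e-01,  3.10e+00,  1.11e+02]), np.float64(0.0))
```

View pics/t4.png

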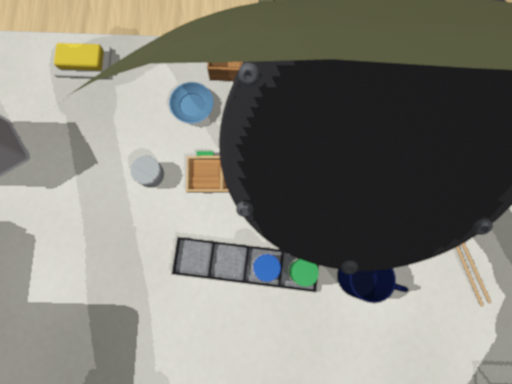

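Blue (266,268) and green (305,272) stand in bays 3 and 4 of the black rack. Red next.

send_rows:
  rows:
    - [0, 3, 30, 0]
    - [0, 3, 60, 0]
    - [0, 3, 85, 0]
    - [0, 3, 100, 0]
    - [0, 3, 110.5, 0]
    - [0, 3, 110.5, 0]

```text
time_s: 17.3
tcp_pos: [0.6547, -0.0737, 0.0345]
orientation: [-0.0, 0.693, 0.721, -0.0]
wrist_force: [0.1, -0.9, 0.7]
width: 1.001
```

send_rows:
  rows:
    - [0, 0, 0, 0]
    - [0, 0, 0, 0]
    - [0, 0, 0, 0]
    - [0, 0, 0, 0]
    - [0, 0, 0, 0]
    - [0, 0, 0, 0]
  fingers: 1

```text
time_s: 18.05
tcp_pos: [0.6555, -0.0739, 0.0357]
orientation: [0.0, 0.693, 0.721, 0.0]
wrist_force: [-1.7, -0.3, 5.7]
width: 0.528
```

```bash
python3 -c "
from h import *
o=get_obs();print(o['tcp_pos'],o['width'],o['wrist_force'],to(483.1,4.8,-5.5,147))"
```

```text
[ 0.65552586 -0.0739223   0.03568472] 0.5279532000448867 [-1.66292398 -0.25546918  5.66523149] (array([  85.3, -169.1, -111.5]), np.float64(7.7))
```

send_rows:
  rows:
    - [0, 0, -10, 0]
    - [0, 0, -30, 0]
    - [0, 0, -55, 0]
    - [0, 0, -80, 0]
    - [0, 0, -100, 0]
    - [0, 0, -110, 0]
    - [5, -10, -112, 0]
    - [15, -30, -112, 1]
    - [28, -56, -112, 2]
    - [42, -83, -112, 3]

```text
time_s: 19.3
tcp_pos: [0.5681, -0.0343, 0.1461]
orientation: [-0.001, 0.712, 0.702, -0.001]
wrist_force: [-0.6, 0.4, -1.9]
width: 0.532
```

send_rows:
  rows:
    - [13, -26, 0, 1]
    - [26, -50, 0, 2]
    - [36, -68, 0, 3]
    - [41, -80, 0, 4]
    - [43, -86, 0, 4.7]
    - [43, -86, 0, 4.7]
    - [43, -86, 0, 4.7]
    - [43, -86, 0, 4.7]

```text
time_s: 20.3
tcp_pos: [0.4856, 0.0088, 0.1467]
orientation: [0.0, 0.74, 0.672, 0.0]
wrist_force: [0.2, -0.5, -0.6]
width: 0.529
```

```bash
python3 -c "
from h import *
print(to(483.1,4.8,-5.5,35.2),get_obs()['width'],get_obs()['wrist_force'])"
```

```text
(array([ -4.2,  -2.2, 111.5]), np.float64(-0.0)) 0.5292821032516772 [ 0.15702313 -0.47094143 -0.64136694]
```

send_rows:
  rows:
    - [-4, -2, 0, 0]
    - [-4, -2, 25, 0]
    - [-4, -2, 50, 0]
    - [-4, -2, 75, 0]
    - [-4, -2, 95, 0]
    - [-4, -2, 105, 0]
    - [-4, -2, 109, 0]
    - [-4, -2, 111, 0]
    - [-4, -2, 112, 0]
    - [-4, -2, 112, 0]

```text
time_s: 21.55
tcp_pos: [0.483, 0.0053, 0.0356]
orientation: [0.0, 0.74, 0.672, 0.0]
wrist_force: [-1.4, 0.2, 5.7]
width: 0.529
```

send_rows:
  rows:
    - [0, 0, 0, 0]
    - [0, 0, 0, 0]
    - [0, 0, 0, 0]
    - [0, 0, 0, 0]
    - [0, 0, -10, 0]
    - [0, 0, -35, 0]
    - [0, 0, -60, 0]
    - [0, 0, -90, 0]
    - [0, 0, -112, 0]
    - [0, 0, -112, 0]
  fingers: -1

```text
time_s: 22.8
tcp_pos: [0.4837, 0.0053, 0.1486]
orientation: [0.001, 0.74, 0.672, 0.002]
wrist_force: [0.5, 0.3, -1.2]
width: 1.001
```

```bash
python3 -c "
from h import *
print(to(655.7,-139.6,2.2,147),get_obs()['width'],get_obs()['wrist_force'])"
```

```text
(array([-127.8,  185.1,    2.2]), np.float64(-7.7)) 1.0013110271017542 [ 0.48386321  0.26055507 -1.23466955]
```

send_rows:
  rows:
    - [-30, 45, 1, -2]
    - [-60, 90, 2, -4]
    - [-90, 130, 2, -6]
    - [-115, 165, 2, -7.7]
    - [-128, 185, 2, -7.7]
    - [-128, 185, 2, -7.7]
    - [-128, 185, 2, -7.7]
    - [-128, 185, 2, -7.7]

```text
time_s: 23.8
tcp_pos: [0.6536, -0.1383, 0.1445]
orientation: [-0.001, 0.693, 0.721, -0.0]
wrist_force: [0.1, -0.3, -0.4]
width: 1.004
```

```bash
python3 -c "
from h import *
print(to(655.7,-139.6,2.2,34))
p,d=get_image('scene');cv2.imwrite('pics/s5.png',p)"
```

```text
(array([ -1.5,   2.2, 110.5]), np.float64(0.1))
```

View pics/s5.png

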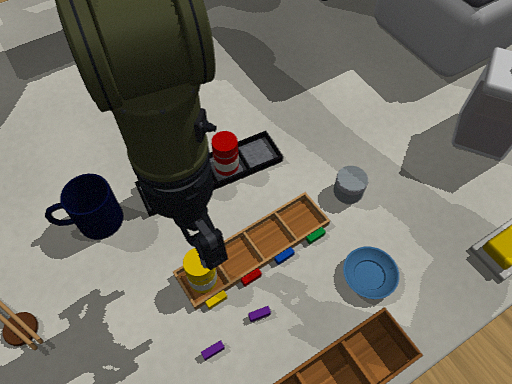

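Red stands in the second bay from the left (225,155). The gripper is over yellow at (200,265).

send_rows:
  rows:
    - [-1.5, 2, 30, 0]
    - [-1.5, 2, 60, 0]
    - [-1.5, 2, 85, 0]
    - [-1.5, 2, 100, 0]
    - [-1.5, 2, 110.5, 0]
    - [-1.5, 2, 110.5, 0]

```text
time_s: 24.6
tcp_pos: [0.6564, -0.141, 0.034]
orientation: [-0.0, 0.693, 0.721, -0.0]
wrist_force: [0.1, 0.9, -0.2]
width: 1.002
```

send_rows:
  rows:
    - [0, 0, 0, 0]
    - [0, 0, 0, 0]
    - [0, 0, 0, 0]
    - [0, 0, 0, 0]
    - [0, 0, 0, 0]
    - [0, 0, 0, 0]
  fingers: 1

```text
time_s: 25.35
tcp_pos: [0.6573, -0.1414, 0.0352]
orientation: [0.001, 0.693, 0.721, 0.0]
wrist_force: [-0.8, -0.0, 4.8]
width: 0.527
```

```bash
python3 -c "
from h import *
o=get_obs();print(o['tcp_pos'],o['width'],o['wrist_force'],to(489.4,70.5,-5.5,147))"
```

```text
[ 0.6572984  -0.14138027  0.03521755] 0.5269057030673344 [-0.75088686 -0.01225071  4.82147294] (array([ 218.2, -159.4, -112.1]), np.float64(7.7))
```

send_rows:
  rows:
    - [0, 0, -10, 0]
    - [0, 0, -30, 0]
    - [0, 0, -55, 0]
    - [0, 0, -80, 0]
    - [0, 0, -100, 0]
    - [0, 0, -110, 0]
    - [12, -9, -112, 0]
    - [36, -26, -112, 1]
    - [64, -46, -112, 2]
    - [96, -69, -112, 3]

```text
time_s: 26.6
tcp_pos: [0.5832, -0.0474, 0.1461]
orientation: [-0.0, 0.712, 0.702, -0.0]
wrist_force: [-0.2, 1.0, -1.6]
width: 0.526
```

send_rows:
  rows:
    - [32, -24, 0, 1]
    - [64, -47, 0, 2]
    - [92, -68, 0, 3]
    - [110, -82, 0, 4]
    - [120, -89, 0, 4.7]
    - [122, -90.5, 0, 4.7]
    - [122, -90.5, 0, 4.7]
    - [122, -90.5, 0, 4.7]
    - [122, -90.5, 0, 4.7]

```text
time_s: 27.72
tcp_pos: [0.4955, 0.0746, 0.1463]
orientation: [0.0, 0.74, 0.672, 0.0]
wrist_force: [0.0, 0.5, -1.6]
width: 0.528
```

```bash
python3 -c "
from h import *
print(to(489.4,70.5,-5.5,34.7),get_obs()['width'],get_obs()['wrist_force'])"
```

```text
(array([ -4.7,  -5.7, 111.6]), np.float64(-0.0)) 0.5278663831628752 [ 0.00743734  0.54925956 -1.60598675]
```

send_rows:
  rows:
    - [-4.5, -5.5, 0, 0]
    - [-4.5, -5.5, 25, 0]
    - [-4.5, -5.5, 50, 0]
    - [-4.5, -5.5, 75, 0]
    - [-4.5, -5.5, 95, 0]
    - [-4.5, -5.5, 105, 0]
    - [-4.5, -5.5, 109, 0]
    - [-4.5, -5.5, 111, 0]
    - [-4.5, -5.5, 111.7, 0]
    - [-4.5, -5.5, 111.7, 0]

```text
time_s: 28.98
tcp_pos: [0.4896, 0.0714, 0.0352]
orientation: [0.0, 0.74, 0.672, 0.0]
wrist_force: [-0.7, -1.1, 1.9]
width: 0.529
```

send_rows:
  rows:
    - [0, 0, 0, 0]
    - [0, 0, 0, 0]
    - [0, 0, 0, 0]
    - [0, 0, 0, 0]
    - [0, 0, -10, 0]
    - [0, 0, -35, 0]
    - [0, 0, -60, 0]
    - [0, 0, -90, 0]
    - [0, 0, -120, 0]
    - [0, 0, -130, 0]
  fingers: -1

```text
time_s: 30.22
tcp_pos: [0.49, 0.0714, 0.1666]
orientation: [0.001, 0.74, 0.672, 0.001]
wrist_force: [0.5, -0.5, -0.3]
width: 1.005
```

send_rows:
  rows:
    - [40, 0, 0, 0]
    - [90, 0, 0, 0]
    - [140, 0, 0, 0]
    - [190, 0, 0, 0]
    - [240, 0, 0, 0]
    - [290, 0, 0, 0]
    - [330, 0, 0, 0]
    - [330, 0, 0, 0]
    - [330, 0, 0, 0]

```text
time_s: 31.35
tcp_pos: [0.5205, 0.3983, 0.1639]
orientation: [0.0, 0.74, 0.672, -0.001]
wrist_force: [0.4, -0.9, -0.2]
width: 0.998
```

Run:
```python
from h import *
yv=np.array([.0953,.9954]); xv=np.array([.9954,-.0953])
for n in("top","scene"):
    p,d=get_image(n); cv2.imwrite(f"pics/{n}9.png",p); W=world(n,d); x,y,z=np.moveaxis(W,-1,0)
    for c in R:
        m=mask(p,c)&(x>.4)&(x<.57)&(y>-.19)&(y<.15)&(z>.05); zt=np.nanpercentile(z[m],90); l=m&(z>zt-.006)
        (cx,cy),r=cv2.minEnclosingCircle((W[l][:,:2]*1000).astype(np.float32)); v=np.array([cx-480,cy+28])
        print(n,c,"lid z",zt.round(4),"spread",np.nanstd(z[l]).round(4),"rack x,y",(v@xv).round(1),(v@yv).round(1),round(r,1))
print(get_obs())
cv2.imwrite("pics/end.png",np.vstack([cv2.imread("pics/scene9.png")[80:340],cv2.imread("pics/top9.png")[100:340]]))
```

```text
top red lid z 0.0807 spread 0.0011 rack x,y -0.7 33.5 22.5
top yellow lid z 0.0804 spread 0.0011 rack x,y -0.3 100.8 22.9
top green lid z 0.0807 spread 0.0011 rack x,y -0.8 -98.8 22.8
top blue lid z 0.0807 spread 0.0011 rack x,y -0.4 -34.6 22.5
scene red lid z 0.0829 spread 0.001 rack x,y -0.6 32.9 22.7
scene yellow lid z 0.0826 spread 0.0012 rack x,y 0.5 100.9 23.1
scene green lid z 0.0829 spread 0.0011 rack x,y -0.5 -98.7 23.0
scene blue lid z 0.0829 spread 0.001 rack x,y 0.1 -34.0 23.0
{'time_s': 31.45, 'joint_pos': array([-0.83740288,  0.81843706,  0.2200925 ,  1.54027164, -0.22056825,
        0.80895223, -0.62985561]), 'joint_velocities': array([ 0.00318479, -0.00525758, -0.00280325, -0.00437545, -0.00405121,
        0.00019155, -0.0006511 ]), 'tau': array([-7.41249584e-01, -5.71801364e+01,  4.38540682e+00, -1.45271927e+01,
       -1.98934082e-02,  1.55739144e-03,  2.03818265e-03]), 'tcp_pos': array([0.52101075, 0.39760446, 0.16435799]), 'orientation': array([ 5.08715900e-04,  7.40879993e-01,  6.71636726e-01, -8.27786592e-04]), 'wrist_force': array([ 0.86963147, -1.02330352,  0.51114758]), 'wrist_torque': array([-0.05033088,  0.01943944,  0.01832814]), 'width': 0.996635576770769}
```

View pics/end.png

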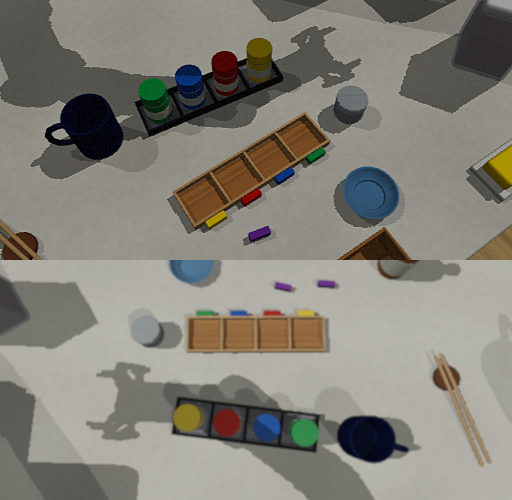

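All four tins stand upright, one per bay. In the top view, left to right, yellow is at (188,417), red (227,422), blue (266,427) and green (304,432). That is the reverse of the tags.

```bash
python3 -c "
from bench import *
print(hand_in())"
```

```text
the job is handed in; nothing more can be done
None
```

The four tins now stand in the black rack in reverse order, and I handed the job in at about 31.5 s of the 106 s allowed. From the robot's left they read yellow, red, blue, green; in the bamboo rack they were green, blue, red, yellow.

- **Position:** the final top and scene views agree. Every tin is upright and within about 2 mm of its bay centre.
- **Seating:** lid heights match those in the old rack. They read about 80.5 mm in the top view and 82.5 mm in the scene view, which is a constant 2 mm difference between the two cameras.
- **Gripper:** it is open and well clear of the tins, and the wrist force never read above about 6 N. No check failed.

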